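Lock a fresh filter cartridge into the bay that works

TASK

Fit the fresh blue-handled filter cartridge into the filter dock, in the bay whose steel ejector plate springs down freely; the plate of the other bay has seized. Push it in against the spring, turn it a quarter turn clockwise (seen from above) until it clicks home, and let go of it. Leave the used grey-handled cartridge, the reagent bottle and the beaker standing where they are.

Things in the scene. Friction and masses are not known exactly. Their poses are not given: they have to be found in the camera images.
- cartridge: Fresh filter cartridge, loose, standing upright, 135 mm tall, 0.28 to 0.42 kg. Origin: centre of its underside; z up its axis, x along its handle. Grey round spigot, 50 mm diameter, up to 31 mm (lowest 7 mm taper in to 36 mm), with two lugs; white body, 64 mm diameter with a blue band, from 30 to 100 mm; blue bar handle on top.
- cartridge_handle (a point): On the fresh cartridge's axis, in its handle, 125 mm above its underside: a good point to grip. The handle is a blue bar from 99 to 135 mm above the underside, 58 mm long (x) and 18 mm thick (y).
- cartridge_lugs (a point): On the fresh cartridge's axis, 10 mm above its underside, level with its two blue bayonet lugs. They point along +x and -x, straight under the ends of the handle; each is 12 mm wide, reaches 33 mm from the axis, and spans 6 to 14 mm above the underside. Half a turn makes no difference.
- dock: Filter dock, fixed: white base 110 (x) by 280 (y) by 30 mm high; grey manifold 85 mm high along its far side, x = 55 to 100 mm (a blue pipe on it up to 110 mm). Origin: base centre on the bench. Two alike round bays on it, 140 mm apart along y: collars 90 mm in diameter, tops 64 mm above the bench, bore 53 mm, in the bore a flat steel ejector plate 11 mm below the top.
- bay_left (a point): Centre of the left bay (dock's +y side) at its collar's top; axes as the dock's. The black ring in each collar has two opposite entry slots, 16 mm wide, open at the top, each beside a yellow mark on the grey rim. They lie along the dock's x, turned by an unknown angle up to 0.4 rad either way, different in each bay.
- bay_right (a point): Centre of the right bay (dock's -y side) at its collar's top; axes as the dock's. In one bay (either) the plate is sprung: gives way 14 mm, from 5 N at first to 12 N fully down. In the other it has seized: gives 2 mm, then stops dead. Lugs off the slots stand on the ring, underside 6 mm below the collar's top; in the slots, the underside meets the plate 11 mm below it.
- dock_middle (a point): Midway between the bays, level with the collars' tops. To lock in the sprung bay: with the lugs in the slots push the underside to 23 to 25 mm below the collar's top, under the ring; it then turns clockwise only, 90 degrees (hard stop at about 95). Let up, it springs up about 5 mm into a notch, underside 18 mm below the top, and can neither turn back nor come out.
- used: Used cartridge, loose: same shape and size as the fresh one, but grey handle and lugs, amber band. Leave it alone.
- reagent: White reagent bottle, red cap, loose, 64 mm in diameter, 160 mm tall; origin at the centre of its underside. Leave it alone.
- beaker: Clear plastic beaker, loose, 70 mm in diameter, 90 mm tall; origin at the centre of its underside. Leave it alone.
Mind the look-alikes: they are no part of the job. What is shaped like the cartridge but green, purple or turquoise is not meant.

How it is judged:
On the way, in this order (a step that is already met when the one before it is completed fails the run):
1. the fresh cartridge is lifted off the bench (height (world z) of cartridge above 0.03 m), for 0.1 s.
2. the fresh cartridge is pushed into a bay against its spring (((horizontal distance between cartridge and bay_left below 0.006 m and z of cartridge in the frame of bay_left below -0.0205 m) or (horizontal distance between cartridge and bay_right below 0.006 m and z of cartridge in the frame of bay_right below -0.0205 m))), for 0.1 s.
At the end, for the whole second after the job is handed in: The fresh cartridge is locked in the working bay: within 6 mm of the bay's axis, upright within 0.08 rad, its underside 15.2 to 20.4 mm below the collar's top (sprung up into the click notch), at rest and let go (((horizontal distance between cartridge and bay_left below 0.006 m and z of cartridge in the frame of bay_left between -0.0204 and -0.0152 m) or (horizontal distance between cartridge and bay_right below 0.006 m and z of cartridge in the frame of bay_right between -0.0204 and -0.0152 m)) and angle between cartridge's own z axis and vertical below 0.08 rad and linear speed of cartridge below 0.01 m/s); the robot touches nothing.
It fails at once if the used cartridge is moved more than 30 mm (distance of used from where it was at the start of the episode above 0.03 m).
It fails at once if the reagent bottle is moved more than 30 mm (distance of reagent from where it was at the start of the episode above 0.03 m).
It fails at once if the beaker is moved more than 30 mm (distance of beaker from where it was at the start of the episode above 0.03 m).
It also fails if it takes over 72 s, if anything falls off the work surface, if the arm or the gripper's body presses on something with over 40 N, if the wrist force passes 120 N, or if a joint passes its speed limit or range.

ROBOT

A 6-joint arm with a two-finger parallel gripper is mounted at the origin on the work surface. World frame = base frame: x ahead of the robot, y to its left, z up, the work surface at z = 0. Lengths are in m, angles in rad, forces in N, time in s.
With the tool pointing down it reaches from about 0.4 to 0.825 m from the base axis. Payload 7 kg.
Tool frame: the origin (TCP) lies midway between the tips of the shut fingers; the grasp point (between the pads) lies 19 mm behind it; z points along the fingers, y is the line along which they close (so a half turn about z gives the same grasp; the last joint's range is limited). The gripper opens to 88 mm and grips with 3 to 60 N. Pads are 19 mm wide; open, the fingers measure 130 mm over their backs; the gripper's body (78 mm by 193 mm) begins 47 mm behind the grasp point.
Start: joints at [-0.854, 0.359, 0.012, 0, -1.224, -0.288], TCP at [0.281, -0.614, 0.203] pointing down, gripper open.
Joint ranges: [-3.07, 3.07], [-1.43, 2.12], [-1.02, 1.25], [-3.03, 1.67], [-3.05, -0], [-3.03, 3.03]. Speed limits (rad/s): [2.39, 2.39, 3.01, 3.14, 3.14, 3.14].

INTERFACE

Orientations are given as [roll, pitch, yaw] about the fixed x, y, z axes, in that order (R = Rz(yaw) Ry(pitch) Rx(roll)).
In Python, from station import monitor, viewer, arm gives the robot as it stands.
- The arm moves only by the tool move_arm, never from a script. Its argument "deltas" is a list that holds one entry, the list of rows, each a list of 7 numbers: the turn, a rotation vector about the tool's x, y, z in degrees, then the shift along the tool's x, y, z in m, then the finger opening in m, from 0 to 0.0876. A call has 1 to 12 rows; each row is the pose to reach, as a shift and turn from the pose commanded when the call began, along the tool's axes at that moment; what a row does not reach only later rows make up. A row lasts 1/12 s, in which the tool goes at most 41.7 mm and 7.16 degrees, less where a joint would pass 70% of its speed; a pose out of reach is approached as far as the arm can. A call with a gripper value outside its range is refused whole. The fingers move at their own pace and stop on an object; "force" is the grip in N (left out, the last holds). Time passes only in rows, so rows that repeat a pose let the fingers close. It gives the time, the measured TCP pose, the force and the opening at its end, in the units of the state.
- monitor.get_state(): the state, without advancing time (a new reading comes with each control period).
- viewer.grab_frame(name): name is "scene" or "top" or "wrist"; returns a dict with "frame" (384x512x3 uint8, blue, green, red), "vfov" (degrees; the focal length in pixels is half the picture's height over the tangent of half this angle, whatever the lens; pixels are square), "cx", "cy" (the principal point, pixels), "D" ([k1, k2, p1, p2, k3] as OpenCV has them; the pictures are not rectified), "xyz" and "orientation" of the camera in the world; the wrist camera has in their place "hand_eye" (4x4, takes a point from camera to tool coordinates, whose origin is the TCP and whose axes are the flange's). Camera axes: x right, y down, z forward; pixel columns grow to the right and rows downward; lengths in m; the calibration is good to about 2 mm. A picture is of the moment at which its call begins: read the wrist's pose just before it. There is no depth.
- arm.job_done(): hands the job in, once; it reports no verdict.
The state is a dict: "t": time; "q": joint angles; "qd": joint speeds; "joint_efforts": joint torques, N m; "eef_pos": TCP position; "ee_rot": TCP orientation; "force": force on the tool from outside, world axes, zero at the start; "moment": the same for the moment, N m; "width": finger opening in m.
Only numpy, scipy, OpenCV 4.12 (cv2) and the standard library are available. Lean on these libraries where they do the work, as an engineer would, in place of code of your own. Each camera call takes 0.05 s, during which the arm holds its last target. There are 200 camera calls.

## Working session

There is one attempt and no reset: what is moved stays moved. The work goes in short steps, Python scripts to look and compute and a tool call to move; the robot and the scene stay as the last step left them, time stands still between calls to the robot, and variables do not carry over. Pictures are saved under pics/ and viewed, on a budget of 10 in all, crops included, one or two more only if the job needs it, and the job is handed in when it is done.

Besides the shell and the picture viewer there is one more tool, called after "Request:" in YAML: its name, and indented under it one key for each argument. move_arm: Moves the arm, as the interface text tells. Its arguments: {"type":"object","properties":{"deltas":{"type":"array","items":{"type":"array","items":{"type":"array","items":{"type":"number"}}}},"force":{"type":"number"}},"required":["deltas"]}

```bash
mkdir -p pics
cat > h.py <<'E'
import numpy as np, cv2
from scipy.spatial.transform import Rotation as R
from station import monitor, viewer, arm
def grab(n):
    s=monitor.get_state(); f=viewer.grab_frame(n); h=f["frame"].shape[0]
    fl=h/2/np.tan(np.radians(f["vfov"])/2)
    K=np.array([[fl,0,f["cx"]],[0,fl,f["cy"]],[0,0,1]])
    if "hand_eye" in f:
        T=np.eye(4);T[:3,:3]=R.from_euler('xyz',s["ee_rot"]).as_matrix();T[:3,3]=s["eef_pos"]
        T=T@np.array(f["hand_eye"])
    else:
        T=np.eye(4);T[:3,:3]=R.from_euler('xyz',f["orientation"]).as_matrix() if np.size(f["orientation"])==3 else np.array(f["orientation"]);T[:3,3]=f["xyz"]
    return dict(im=f["frame"],K=K,D=np.array(f["D"],float),T=T,s=s)
def ray(c,px):
    p=cv2.undistortPoints(np.array(px,float).reshape(-1,1,2),c["K"],c["D"]).reshape(-1,2)
    d=np.c_[p,np.ones(len(p))]@c["T"][:3,:3].T
    return c["T"][:3,3],d
def plane(c,px,z):
    o,d=ray(c,px); return o+d*((z-o[2])/d[:,2])[:,None]
def tri(c1,p1,c2,p2):
    A=[];b=[]
    for c,p in((c1,p1),(c2,p2)):
        o,d=ray(c,p);d=d[0]/np.linalg.norm(d[0]);M=np.eye(3)-np.outer(d,d);A.append(M);b.append(M@o)
    x=np.linalg.lstsq(np.vstack(A),np.hstack(b),rcond=None)[0]
    return x, [np.linalg.norm(M@x-bb) for M,bb in zip(A,b)]
def proj(c,X):
    Ti=np.linalg.inv(c["T"]);return cv2.projectPoints(np.array(X,float).reshape(-1,3),cv2.Rodrigues(Ti[:3,:3])[0],Ti[:3,3],c["K"],c["D"])[0].reshape(-1,2)
def blobs(im,lo,hi,amin=40):
    m=cv2.inRange(cv2.cvtColor(im,cv2.COLOR_BGR2HSV),np.array(lo),np.array(hi))
    n,l,st,ce=cv2.connectedComponentsWithStats(m)
    return m,l,[(i,ce[i].round(1),st[i]) for i in range(1,n) if st[i][4]>=amin]
E
python3 - <<'E'
from h import *
ims=[]
for n in("scene","top"):
    c=grab(n);cv2.imwrite(f"pics/{n}0.png",c["im"]);print(n,c["T"].round(3).tolist(),c["K"][0,0])
    for i,ce,st in blobs(c["im"],(95,90,50),(130,255,255))[2]:print("blue",ce,st)
    ims.append(c["im"])
print(monitor.get_state())
E
```

```text
scene [[0.649, 0.455, -0.61, 1.465], [0.761, -0.402, 0.51, -0.696], [-0.013, -0.795, -0.607, 1.003], [0.0, 0.0, 0.0, 1.0]] 477.5836228801283
blue [397.5  18.9] [ 335    0  116   49 3992]
blue [299.9  91.3] [288  85  20  15 180]
blue [321.4  99.9] [314  91  20  19 215]
blue [203.6 104.3] [193 100  24  11  98]
blue [443.5 153.9] [432 144  24  20 252]
blue [264.9 211.1] [245 191  42  42 256]
blue [146.9 230.4] [142 221  11  21 139]
blue [412.4 329.7] [  252   240   260   144 14989]
blue [150.5 249. ] [139 242  22  12 110]
top [[-0.01, -0.993, 0.12, 0.41], [-1.0, 0.008, -0.019, 0.054], [0.018, -0.12, -0.993, 1.261], [0.0, 0.0, 0.0, 1.0]] 449.227862042679
blue [255.4  29.6] [    0     0   512    62 30842]
blue [237.1 162.6] [198 152  79  23 405]
blue [369.5 213.9] [362 202  15  24 175]
{'t': 0.1, 'q': array([-8.53883949e-01,  3.59304368e-01,  1.11594040e-02, -3.17184949e-04,
       -1.22407390e+00, -2.88109028e-01]), 'qd': array([ 0.00145329, -0.00054728,  0.00241863,  0.00046459,  0.00148143,
       -0.00121347]), 'joint_efforts': array([-3.45250646e-04, -5.84164166e+01,  2.93753833e+01,  7.01537892e+00,
        1.01858441e-02, -6.53002576e-05]), 'eef_pos': array([ 0.28044587, -0.6134764 ,  0.20212576]), 'ee_rot': array([ 3.14014402e+00, -1.18336030e-04, -2.71289722e+00]), 'force': array([-0.69183408,  0.3574957 , -0.43992021]), 'moment': array([-0.02169008, -0.03163866,  0.03239528]), 'width': 0.08770237520391615}
```

View pics/scene0.png

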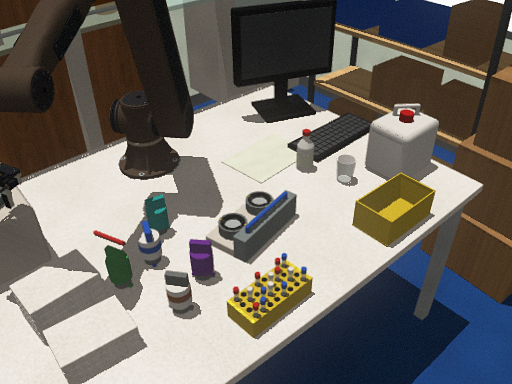

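View pics/top0.png

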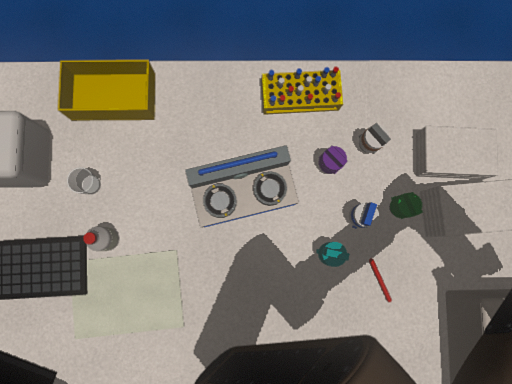

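The scene view shows the blue-handled candidate at scene (147,230) and top (369,214). Similar shapes are green (scene 118,265), purple (202,258), turquoise (157,213) and the grey-handled used one (180,290; top 375,138). Only the first has a blue handle and blue band on white. I'll confirm it in a crop and measure the cartridge and dock.

Run:
```python
from h import *
a=grab("scene");b=grab("top")
A=cv2.resize(a["im"][190:310,90:220],None,fx=3,fy=3,interpolation=cv2.INTER_CUBIC)
B=cv2.resize(b["im"][120:280,180:440],None,fx=3,fy=3,interpolation=cv2.INTER_CUBIC)[:360,:]
B=cv2.resize(b["im"][180:260,330:430],None,fx=4,fy=4,interpolation=cv2.INTER_CUBIC)
C=np.zeros((360,800,3),np.uint8);C[:,:390]=A;C[:320,395:795]=B;cv2.imwrite("pics/crop.png",C)
x,r=tri(a,[146.9,229],b,[370.5,213]);print("handle tri",x.round(4),np.round(r,4))
m,l,bl=blobs(b["im"],(95,110,60),(130,255,255),100)
for i,ce,st in bl:
    if 140<ce[1]<230:
        pts=np.argwhere(l==i)[:,::-1]; rc=cv2.minAreaRect(pts.astype(np.float32)); bx=cv2.boxPoints(rc)
        z=0.135 if ce[0]>350 else .11
        P=plane(b,bx,z);print(rc,"\n",P.round(4),plane(b,[rc[0]],z).round(4))
# bays by ellipse
g=cv2.cvtColor(b["im"],cv2.COLOR_BGR2GRAY)
m=(g<75).astype(np.uint8)*255
for c in cv2.findContours(m,cv2.RETR_EXTERNAL,cv2.CHAIN_APPROX_NONE)[0]:
    u,v=c.reshape(-1,2).mean(0)
    if cv2.contourArea(c)>150 and 195<u<300 and 165<v<225:
        e=cv2.fitEllipse(c);print("bay",e,plane(b,[e[0]],.064).round(4))
pr=[220,201],[269.5,188]
print(plane(b,pr,.064).round(4))
```

```text
handle tri [ 0.4879 -0.2751  0.1255] [0.0023 0.0023]
((237.2731170654297, 162.62274169921875), (4.963383197784424, 80.28074645996094), 76.32869720458984) 
 [[ 0.6041  0.1642  0.11  ]
 [ 0.6529 -0.0391  0.11  ]
 [ 0.64   -0.0419  0.11  ]
 [ 0.5914  0.1611  0.11  ]] [[0.622  0.0615 0.11  ]]
((369.8999938964844, 213.8000030517578), (6.640782833099365, 22.452171325683594), 18.434947967529297) 
 [[ 0.46   -0.2547  0.135 ]
 [ 0.5137 -0.275   0.135 ]
 [ 0.5082 -0.2909  0.135 ]
 [ 0.4546 -0.2705  0.135 ]] [[ 0.484  -0.2727  0.135 ]]
bay ((219.27574157714844, 199.76675415039062), (25.736316680908203, 26.110279083251953), 13.946183204650879) [[0.5299 0.1106 0.064 ]]
[[ 0.5266  0.1086  0.064 ]
 [ 0.5606 -0.0244  0.064 ]]
```

View pics/crop.png

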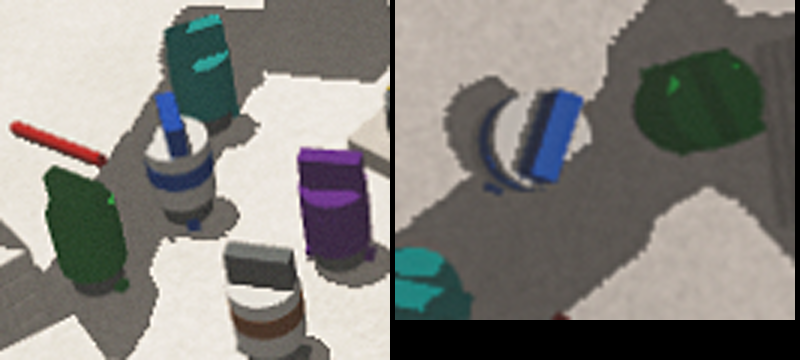

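The crop confirms it: the blue bar handle, blue band and white body are at scene (147,230), with the green look-alike about 80 mm to its right in the top view. I'll move above the cartridge with the tool x along the handle, then look with the wrist camera.

Request:
move_arm:
  deltas:
    - [[0,0,-7,0,0,-0.04,0.0876],[0,0,-14,0,0,-0.08,0.0876],[0,0,-75,-0.327,0.224,-0.1,0.0876],[0,0,-75,-0.327,0.224,-0.1,0.0876],[0,0,-75,-0.327,0.224,-0.1,0.0876],[0,0,-75,-0.327,0.224,-0.1,0.0876],[0,0,-75,-0.327,0.224,-0.1,0.0876],[0,0,-75,-0.327,0.224,-0.1,0.0876],[0,0,-75,-0.327,0.224,-0.1,0.0876],[0,0,-75,-0.327,0.224,-0.1,0.0876],[0,0,-75,-0.327,0.224,-0.1,0.0876],[0,0,-75,-0.327,0.224,-0.1,0.0876]]

```text
t: 1.2
eef_pos: [0.4864, -0.2709, 0.3033]
ee_rot: [-3.141, 0.0, -1.397]
force: [0.6, -1.7, -0.2]
width: 0.0874
```

Request:
move_arm:
  deltas:
    - [[0,0,-60,0,0,0,0.04],[0,0,-60,0,0,0,0.04],[0,0,-60,0,0,0,0.04],[0,0,-60,0,0,0,0.04],[0,0,-60,0,0,0,0.04],[0,0,-60,0,0,0,0.04],[0,0,-60,0,0,0,0.04],[0,0,-60,0,0,0,0.04],[0,0,-60,0,0,0,0.04],[0,0,-60,0,0,0,0.04],[0,0,-60,0,0,0,0.04]]

```text
t: 2.12
eef_pos: [0.4848, -0.2741, 0.3029]
ee_rot: [-3.142, 0.0, -0.359]
force: [-0.3, -0.0, 0.5]
width: 0.0402
```

Run:
```python
from h import *
w=grab("wrist");cv2.imwrite("pics/w1.png",w["im"]);s=w["s"];print(s["t"],s["eef_pos"],s["ee_rot"],s["q"],w["T"].round(3).tolist(),s["width"],s["force"])
print(proj(w,[[.485,-.274,.135]]))
for i,ce,st in blobs(w["im"],(100,120,60),(130,255,255),60)[2]:print(ce,st)
```

```text
2.1167 [ 0.48479592 -0.27414114  0.30285566] [-3.14154213e+00  2.13870639e-04 -3.58654715e-01] [-1.63137098e-01  1.14245083e-01 -8.54490335e-02 -9.29530749e-05
 -1.37130219e+00  1.37529713e+00] [[-0.351, -0.892, -0.285, 0.561], [-0.936, 0.334, 0.107, -0.303], [-0.001, 0.304, -0.953, 0.485], [0.0, 0.0, 0.0, 1.0]] 0.04021668560166564 [-2.84709424e-01 -1.57145907e-04  5.05085289e-01]
[[255.18366031 172.33992892]]
[ 26.7 132.1] [  0 112  59  49 867]
[255.5 185.2] [250 177  12  17 186]
```

View pics/w1.png

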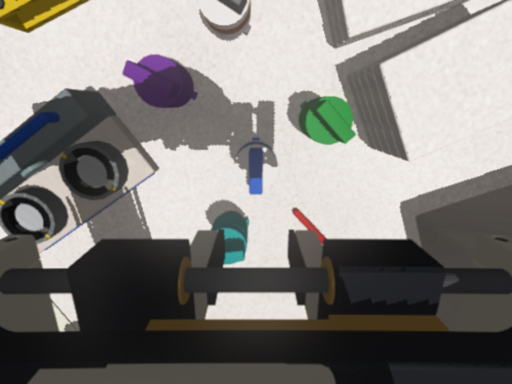

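The wrist view shows the handle upright at about (256,170) between the fingers' line, lower part lit and upper part in shadow. The dock bays are at (92,170) and (28,215). I'll refine the handle line and its height.

Run:
```python
from h import *
w=grab("wrist");t=grab("top")
def rect(c,roi,lo):
    m,l,bl=blobs(c["im"],lo,(130,255,255),30)
    x0,y0,x1,y1=roi; k=np.zeros_like(m);k[y0:y1,x0:x1]=m[y0:y1,x0:x1]
    n,l,st,_=cv2.connectedComponentsWithStats(k);i=1+np.argmax(st[1:,4])
    p=np.argwhere(l==i)[:,::-1].astype(np.float32);rc=cv2.minAreaRect(p);return rc,cv2.boxPoints(rc)
rw,bw=rect(w,(235,142,275,200),(100,100,25));rt,bt=rect(t,(355,195,385,235),(100,110,60))
print(rw,bw.round(1).tolist());print(rt,bt.round(1).tolist())
# far(-x) end midpoints: wrist lowest edge, top lowest edge
ew=bw[np.argsort(bw[:,1])[2:]].mean(0);et=bt[np.argsort(bt[:,1])[2:]].mean(0)
print("end",ew,et,tri(w,ew,t,et)); print("wrist axis",plane(w,[bw[np.argsort(bw[:,1])[:2]].mean(0),ew],.135).round(4))
print("wrist predicted corners",proj(w,[[.485+a*.029*.936,-.274-a*.029*.351,z] for a in(-1,1) for z in(.135,.099)]).round(1).tolist())
```

```text
Traceback (most recent call last):
ValueError: attempt to get argmax of an empty sequence
```

Run:
```python
from h import *
w=grab("wrist");t=grab("top");t["im"]=cv2.imread("pics/top0.png")
def rect(c,roi,lo):
    m,l,bl=blobs(c["im"],lo,(130,255,255),30)
    x0,y0,x1,y1=roi; k=np.zeros_like(m);k[y0:y1,x0:x1]=m[y0:y1,x0:x1]
    n,l,st,_=cv2.connectedComponentsWithStats(k);i=1+np.argmax(st[1:,4])
    p=np.argwhere(l==i)[:,::-1].astype(np.float32);rc=cv2.minAreaRect(p);return rc,cv2.boxPoints(rc)
rw,bw=rect(w,(235,142,275,200),(100,100,25));rt,bt=rect(t,(355,195,385,235),(100,110,60))
print(rw,bw.round(1).tolist());print(rt,bt.round(1).tolist())
ew=bw[np.argsort(bw[:,1])[2:]].mean(0);et=bt[np.argsort(bt[:,1])[2:]].mean(0)
print("end",ew,et,tri(w,ew,t,et)); print("wrist axis",plane(w,[bw[np.argsort(bw[:,1])[:2]].mean(0),ew],.135).round(4))
print("predicted corners",proj(w,[[.485+a*.029*.936,-.274-a*.029*.351,z] for a in(-1,1) for z in(.135,.099)]).round(1).tolist())
```

```text
((255.0, 185.0), (16.0, 12.0), 90.0) [[249.0, 177.0], [261.0, 177.0], [261.0, 193.0], [249.0, 193.0]]
((369.8999938964844, 213.8000030517578), (6.640782833099365, 22.452171325683594), 18.434947967529297) [[363.20001220703125, 223.39999389648438], [370.29998779296875, 202.10000610351562], [376.6000061035156, 204.1999969482422], [369.5, 225.5]]
end [255. 193.] [366.35 224.45] (array([ 0.45754525, -0.26358987,  0.13119382]), [np.float64(0.00013383768004627156), np.float64(0.0001338376800459432)])
wrist axis [[ 0.4793 -0.2716  0.135 ]
 [ 0.4588 -0.2639  0.135 ]]
predicted corners [[255.2, 193.6], [255.2, 186.2], [255.2, 150.1], [255.2, 146.2]]
```

Height (0.131) and position agree with the top view. I'll descend and grip.

Request:
move_arm:
  deltas:
    - [[0,0,0,0,0,0.04,0.04],[0,0,0,0,0,0.08,0.04],[0,0,0,0,0,0.12,0.04],[0,0,0,0,0,0.15,0.04],[0,0,0,0,0,0.175,0.04],[0,0,0,0,0,0.195,0.04],[0,0,0,0,0,0.195,0.04],[0,0,0,0,0,0.195,0.0],[0,0,0,0,0,0.195,0.0],[0,0,0,0,0,0.195,0.0],[0,0,0,0,0,0.195,0.0],[0,0,0,0,0,0.195,0.0]]
  force: 50

```text
t: 3.37
eef_pos: [0.4859, -0.2744, 0.1095]
ee_rot: [-3.141, -0.003, -0.356]
force: [0.2, 0.8, 3.2]
width: 0.016
```

Request:
move_arm:
  deltas:
    - [[0,0,0,0,0,-0.01,0],[0,0,0,0,0,-0.04,0],[0,0,0,0,0,-0.08,0],[0,0,0,0,0,-0.12,0],[0,0,0,0,0,-0.16,0],[0,0,-5,-0.013,-0.024,-0.19,0],[0,0,-12,-0.032,-0.061,-0.22,0],[0,0,-18,-0.051,-0.096,-0.22,0],[0,0,-24,-0.071,-0.133,-0.22,0],[0,0,-30,-0.09,-0.169,-0.22,0],[0,0,-34,-0.109,-0.205,-0.22,0],[0,0,-34,-0.125,-0.235,-0.22,0]]

```text
t: 4.37
eef_pos: [0.4482, -0.0086, 0.3286]
ee_rot: [-3.141, -0.0, 0.241]
force: [2.0, 0.8, -4.4]
width: 0.0156
```

Request:
move_arm:
  deltas:
    - [[0,0,0,0,-0.028,0,0],[0,0,0,0,-0.028,0,0],[0,0,0,0,-0.028,0,0],[0,0,0,0,-0.028,0,0]]

```text
t: 4.7
eef_pos: [0.4428, 0.0168, 0.3283]
ee_rot: [-3.141, -0.0, 0.238]
force: [0.4, 0.0, -3.3]
width: 0.0154
```

Run:
```python
from h import *
w=grab("wrist");cv2.imwrite("pics/w2raw.png",w["im"]);cv2.imwrite("pics/w2.png",cv2.resize(w["im"],(800,600),interpolation=cv2.INTER_CUBIC));s=w["s"];print(s["t"],s["eef_pos"],s["ee_rot"],s["force"],s["moment"],s["width"],s["q"])
print(proj(w,[[.528,.109,.064],[.5606,-.0244,.064]]))
np.save("w2T.npy",w["T"])
```

```text
4.7 [0.44281037 0.0168081  0.32831247] [-3.14149887e+00 -2.66938283e-05  2.37802626e-01] [ 0.44510167  0.04445756 -3.32283718] [-0.17762655  0.14282239 -0.01348451] 0.01536895963474936 [ 4.85485365e-01 -9.85452987e-02 -2.44689630e-01 -8.52852179e-05
 -1.42460313e+00  1.32312601e+00]
[[210.4025751   90.60284626]
 [300.95448404  90.43282192]]
```

View pics/w2.png

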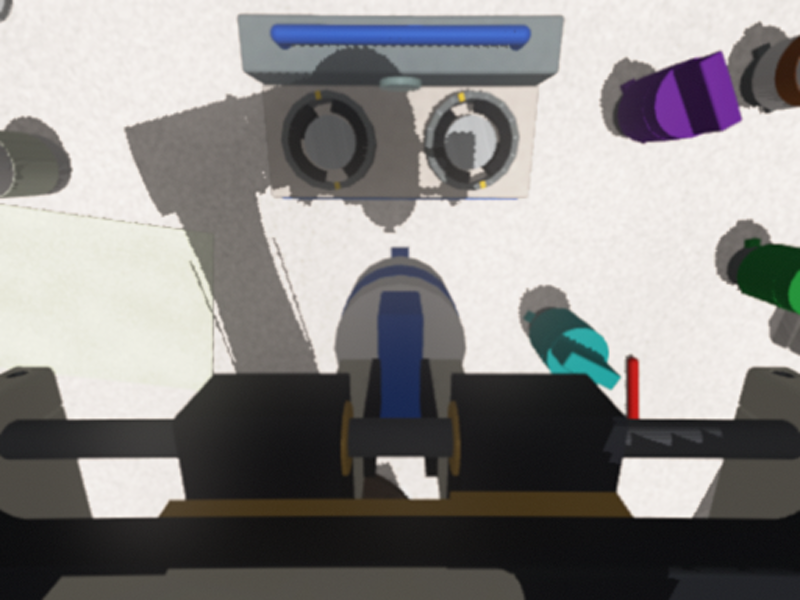

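The wrist view shows both bays clearly: left at (329,141) with yellow marks at (318,95) and (337,186), right at (471,141) with marks at (461,98) and (482,184). The pictured coordinates are at 800 px scale. The cartridge is held straight, with its lug at (400,252). I'll measure the marks.

Run:
```python
from h import *
w=grab("wrist");t=grab("top");t["im"]=cv2.imread("pics/top0.png")
def marks(c,roi):
    x0,y0,x1,y1=roi;m,l,bl=blobs(c["im"],(18,90,60),(35,255,255),2)
    return [(ce,st[4]) for i,ce,st in bl if x0<ce[0]<x1 and y0<ce[1]<y1]
mw=marks(w,(170,50,345,125));mt=marks(t,(195,165,295,222))
for ce,a in mw:print("w",ce,a,plane(w,[ce],.064).round(4)[0])
for ce,a in mt:print("t",ce,a,plane(t,[ce],.064).round(4)[0])
# outer collar via dark ring + hough
for n,c,roi in(("w",w,(170,50,345,125)),):
    g=cv2.cvtColor(c["im"],cv2.COLOR_BGR2GRAY);x0,y0,x1,y1=roi
    b=cv2.resize(g[y0:y1,x0:x1],None,fx=4,fy=4,interpolation=cv2.INTER_CUBIC)
    H=cv2.HoughCircles(b,cv2.HOUGH_GRADIENT,1.5,150,param1=120,param2=30,minRadius=50,maxRadius=130)
    if H is not None:
        for h in H[0][:4]:
            p=h[:2]/4+[x0,y0];print("hough",p,h[2]/4,plane(c,[p],.064).round(4)[0])
# own cartridge lug (blue at ~ (256,161)) 
for i,ce,st in blobs(w["im"],(100,100,25),(130,255,255),15)[2]:
    if 150<ce[1]<270: print("blue",ce,st)
```

```text
w [202.6  60.6] 21 [0.5659 0.127  0.064 ]
w [294.4  61.6] 23 [ 0.5963 -0.0044  0.064 ]
w [308.1 117.3] 17 [ 0.5258 -0.047   0.064 ]
w [215.  118.5] 12 [0.4899 0.0939 0.064 ]
t [262.  174.5] 8 [ 0.5975 -0.0047  0.064 ]
t [213. 186.] 9 [0.5672 0.1273 0.064 ]
t [278.  200.3] 7 [ 0.5272 -0.0467  0.064 ]
t [225.5 214.1] 8 [0.4914 0.0941 0.064 ]
hough [300.6875  88.4375] 31.025002 [ 0.5633 -0.0239  0.064 ]
blue [255.9 231.4] [ 243  193   27   75 1879]
```

Run:
```python
from h import *
w=grab("wrist");s=w["s"]
Rw=R.from_euler('xyz',s["ee_rot"]).as_matrix();p=s["eef_pos"]
P=lambda dx,z:(p+Rw@[dx,0,0])+np.array([0,0,z-.1095])
for dx in(-.003,0,.003):
    print(dx,proj(w,[P(dx+.029,.099),P(dx+.029,.135),P(dx+.033,.006),P(dx+.033,.014)])[:,1].round(1))
print([tuple(map(int,x)) for x in w["im"][154:172,256]],"\n",[tuple(map(int,x)) for x in w["im"][184:206,256]])
im=w["im"][140:270,200:312];cv2.imwrite("pics/c.png",im)
m=blobs(w["im"],(100,100,25),(130,255,255),15)[0]
for v in(158,161,164,200,215):print(v,np.where(m[v,230:285])[0]+230)
```

```text
-0.003 [186.4 202.8 158.2 159.6]
0 [182.4 198.1 155.4 156.7]
0.003 [178.4 193.3 152.5 153.8]
[(233, 237, 241), (232, 235, 240), (229, 232, 237), (206, 206, 211), (146, 136, 137), (104, 80, 75), (101, 72, 65), (103, 73, 66), (103, 74, 67), (102, 80, 74), (105, 99, 99), (105, 107, 109), (106, 108, 111), (106, 108, 111), (105, 104, 107), (99, 92, 91), (93, 74, 71), (91, 67, 63)] 
 [(116, 119, 121), (111, 111, 114), (98, 86, 85), (89, 65, 60), (87, 62, 55), (86, 60, 55), (87, 61, 55), (86, 60, 55), (86, 60, 54), (86, 60, 53), (86, 59, 53), (85, 58, 51), (86, 58, 52), (85, 58, 51), (86, 59, 52), (85, 57, 50), (87, 58, 50), (90, 59, 50), (91, 58, 49), (92, 58, 49), (93, 58, 49), (92, 58, 48)]
158 []
161 []
164 []
200 [244 245 246 247 248 249 250 251 252 253 254 255 256 257 258 259 260 261
 262 263 264 265 266 267 268]
215 [243 244 245 246 247 248 249 250 251 252 253 254 255 256 257 258 259 260
 261 262 263 264 265 266 267 268 269]
```

The cartridge sits about 2.3 mm toward tool −x in the grip. Try the left bay first, at (0.5286, 0.1106) with slot yaw 0.41.

Request:
move_arm:
  deltas:
    - [[0,0,-4,0.027,-0.018,0,0],[0,0,-7,0.054,-0.036,0,0],[0,0,-9.9,0.081,-0.054,0,0],[0,0,-9.9,0.1,-0.066,0.02,0],[0,0,-9.9,0.1077,-0.0713,0.05,0],[0,0,-9.9,0.1077,-0.0713,0.08,0],[0,0,-9.9,0.1077,-0.0713,0.11,0],[0,0,-9.9,0.1077,-0.0713,0.13,0],[0,0,-9.9,0.1077,-0.0713,0.135,0],[0,0,-9.9,0.1077,-0.0713,0.135,0],[0,0,-9.9,0.1077,-0.0713,0.135,0],[0,0,-9.9,0.1077,-0.0713,0.135,0]]

```text
t: 5.9
eef_pos: [0.5325, 0.1116, 0.1949]
ee_rot: [3.141, -0.003, 0.409]
force: [-1.2, 0.2, -3.3]
width: 0.0156
```

Run:
```python
from h import *
w=grab("wrist");s=w["s"];print(s["t"],s["eef_pos"],s["ee_rot"],s["force"],s["moment"])
cv2.imwrite("pics/w3.png",cv2.resize(w["im"][20:260,110:430],(800,600),interpolation=cv2.INTER_CUBIC))
```

```text
5.9 [0.53248219 0.11155151 0.19485538] [ 3.14140249e+00 -2.92115624e-03  4.09250108e-01] [-1.17515776  0.18889551 -3.32997879] [-0.11016024  0.12206735  0.03397708]
```

View pics/w3.png

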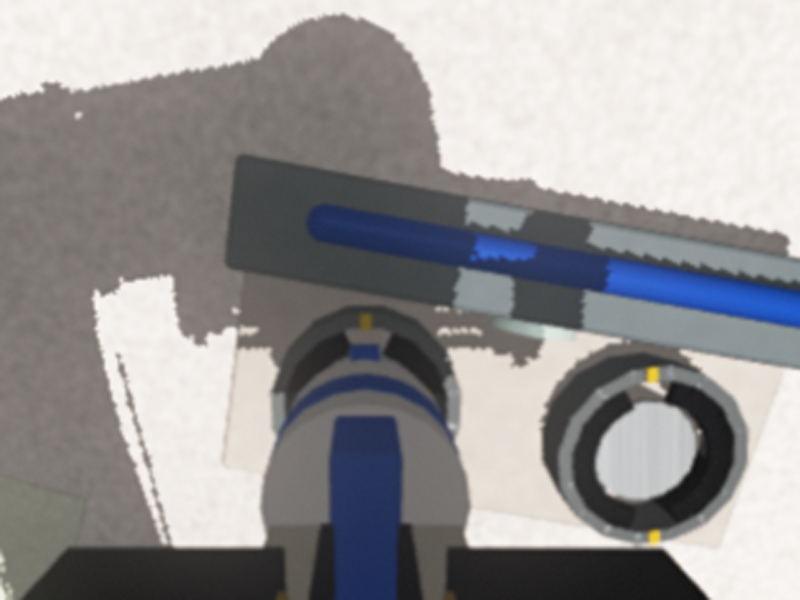

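The wrist view shows the lug at (365,350) directly in line with the left bay's slot gap and yellow mark at (365,321). I'll lower gently, with a small x correction.

Request:
move_arm:
  deltas:
    - [[0,0,0,-0.0014,-0.0006,0.005,0],[0,0,0,-0.0014,-0.0006,0.01,0],[0,0,0,-0.0014,-0.0006,0.015,0],[0,0,0,-0.0014,-0.0006,0.019,0],[0,0,0,-0.0014,-0.0006,0.022,0],[0,0,0,-0.0014,-0.0006,0.024,0],[0,0,0,-0.0014,-0.0006,0.026,0],[0,0,0,-0.0014,-0.0006,0.0275,0],[0,0,0,-0.0014,-0.0006,0.029,0],[0,0,0,-0.0014,-0.0006,0.0305,0],[0,0,0,-0.0014,-0.0006,0.0305,0]]

```text
t: 6.87
eef_pos: [0.53, 0.1115, 0.1627]
ee_rot: [3.141, -0.001, 0.41]
force: [0.1, -1.2, -3.5]
width: 0.0156
```

There's no contact force at about −11 mm, so the lugs are in the slots. I'll push 4 mm and read the plate.

Request:
move_arm:
  deltas:
    - [[0,0,0,0,0,0.001,0],[0,0,0,0,0,0.002,0],[0,0,0,0,0,0.003,0],[0,0,0,0,0,0.004,0],[0,0,0,0,0,0.004,0],[0,0,0,0,0,0.004,0]]

```text
t: 7.37
eef_pos: [0.5299, 0.1115, 0.1587]
ee_rot: [3.142, -0.001, 0.41]
force: [-0.7, 0.6, 3.3]
width: 0.0155
```

Request:
move_arm:
  deltas:
    - [[0,0,0,0,0,0.001,0],[0,0,0,0,0,0.002,0],[0,0,0,0,0,0.003,0],[0,0,0,0,0,0.004,0],[0,0,0,0,0,0.004,0],[0,0,0,0,0,0.004,0]]

```text
t: 7.87
eef_pos: [0.5298, 0.1115, 0.1545]
ee_rot: [3.142, -0.0, 0.41]
force: [-0.9, -0.1, 4.6]
width: 0.0156
```

The plate gives softly (8 N at −19 mm), so this is the sprung bay. I'll push to −24 mm.

Request:
move_arm:
  deltas:
    - [[0,0,0,0,0,0.001,0],[0,0,0,0,0,0.002,0],[0,0,0,0,0,0.003,0],[0,0,0,0,0,0.004,0],[0,0,0,0,0,0.005,0],[0,0,0,0,0,0.005,0],[0,0,0,0,0,0.005,0]]

```text
t: 8.45
eef_pos: [0.5301, 0.1115, 0.15]
ee_rot: [3.141, -0.001, 0.41]
force: [-0.4, -0.1, 7.4]
width: 0.0157
```

Request:
move_arm:
  deltas:
    - [[0,0,0,0,0,0.0007,0],[0,0,0,0,0,0.0007,0],[0,0,5,0,0.0002,0.0007,0],[0,0,10,0,0.0003,0.0007,0],[0,0,15,-0.0001,0.0005,0.0007,0],[0,0,20,-0.0001,0.0007,0.0007,0],[0,0,25,-0.0002,0.0008,0.0007,0],[0,0,30,-0.0003,0.001,0.0007,0],[0,0,30,-0.0003,0.001,0.0007,0]]

```text
t: 9.2
eef_pos: [0.5307, 0.1106, 0.1495]
ee_rot: [-3.141, -0.002, -0.119]
force: [0.8, -0.0, 7.1]
width: 0.0155
```

Run:
```python
from h import *
w=grab("wrist");s=w["s"];print(s["eef_pos"],s["ee_rot"],s["force"],s["moment"])
cv2.imwrite("pics/w4.png",cv2.resize(w["im"][20:260,110:430],(800,600),interpolation=cv2.INTER_CUBIC))
```

```text
[0.53069816 0.11062408 0.14954082] [-3.14090305e+00 -1.84190002e-03 -1.19161746e-01] [ 0.76878372 -0.01943916  7.12597805] [ 0.0255038   0.04260918 -0.00032761]
```

View pics/w4.png

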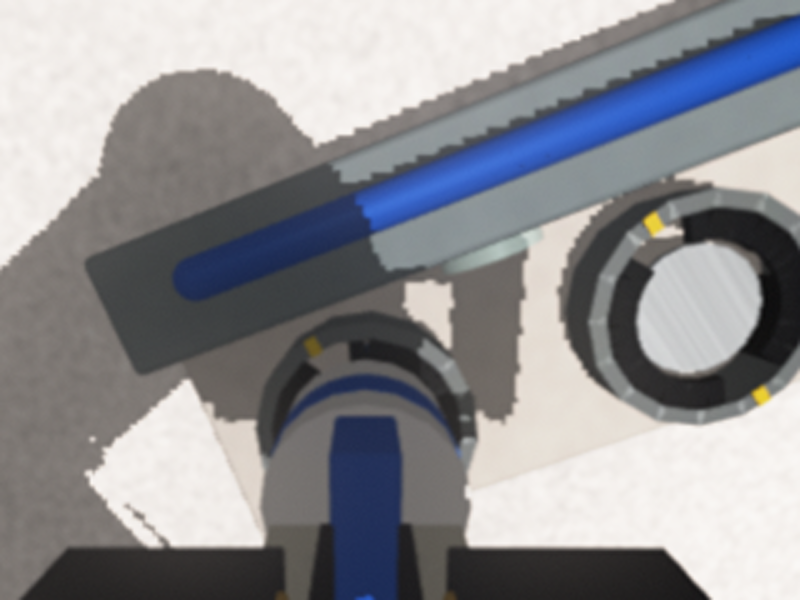

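The picture shows the slot and mark at (313,347), now 30° left of the handle. The lugs are under the ring and there's no resisting moment. I'll finish the turn.

Request:
move_arm:
  deltas:
    - [[0,0,6,0,0.0002,0,0],[0,0,12,0,0.0004,0,0],[0,0,18,-0.0001,0.0006,0,0],[0,0,24,-0.0002,0.0008,0,0],[0,0,30,-0.0003,0.001,0,0],[0,0,36,-0.0004,0.0012,0,0],[0,0,42,-0.0005,0.0013,0,0],[0,0,48,-0.0007,0.0015,0,0],[0,0,54,-0.0008,0.0016,0,0],[0,0,60,-0.001,0.0017,0,0],[0,0,61,-0.001,0.0017,0,0],[0,0,61,-0.001,0.0017,0,0]]

```text
t: 10.25
eef_pos: [0.5295, 0.109, 0.1496]
ee_rot: [-3.14, -0.0, -1.18]
force: [1.0, -0.5, 7.0]
width: 0.0159
```

Run:
```python
from h import *
s=monitor.get_state();print(s["eef_pos"],s["ee_rot"],s["force"],s["moment"],.41-s["ee_rot"][2])
```

```text
[0.52949076 0.10899497 0.1495749 ] [-3.13968222e+00 -3.96374632e-04 -1.17991450e+00] [ 1.02194472 -0.53625455  7.0250982 ] [-0.00144664 -0.02776342  0.06017478] 1.5899145015250915
```

Turned 91°. I'll let up 5.5 mm into the notch and read the force.

Request:
move_arm:
  deltas:
    - [[0,0,0,0,0,-0.001,0],[0,0,0,0,0,-0.002,0],[0,0,0,0,0,-0.003,0],[0,0,0,0,0,-0.004,0],[0,0,0,0,0,-0.005,0],[0,0,0,0,0,-0.0065,0],[0,0,0,0,0,-0.0075,0],[0,0,0,0,0,-0.0075,0]]

```text
t: 10.92
eef_pos: [0.5282, 0.1086, 0.1556]
ee_rot: [3.14, 0.0, -1.179]
force: [1.3, 0.0, -1.3]
width: 0.0153
```

Run:
```python
from h import *
s=monitor.get_state();print(s["eef_pos"],s["force"],s["moment"],s["width"])
```

```text
[0.5281846  0.1085992  0.15555864] [ 1.31196324  0.01061404 -1.25298481] [-0.13849252 -0.68701671  0.02479861] 0.015288636300027775
```

The force fell below the spring's share, which is the lugs pulling up on the notch. I'll relieve slightly, open and withdraw.

Request:
move_arm:
  deltas:
    - [[0,0,0,0,0,0.001,0],[0,0,0,0,0,0.001,0.05],[0,0,0,0,0,0.001,0.05],[0,0,0,0,0,0.001,0.05],[0,0,0,0,0,0.001,0.05],[0,0,0,0,0,-0.02,0.05],[0,0,0,0,0,-0.06,0.05],[0,0,0,0,0,-0.1,0.05],[0,0,0,0,0,-0.13,0.05],[0,0,0,0,0,-0.13,0.05],[0,0,0,0,0,-0.13,0.05]]

```text
t: 11.83
eef_pos: [0.5292, 0.1093, 0.2881]
ee_rot: [-3.138, 0.001, -1.179]
force: [-0.7, 0.8, -0.9]
width: 0.0498
```

Run:
```python
from h import *
w=grab("wrist");s=w["s"];print(s["t"],s["eef_pos"],s["force"],s["width"])
c=grab("scene")
C=np.zeros((384,768,3),np.uint8);C[:,:384]=w["im"][:,64:448];C[:,384:]=cv2.resize(c["im"][150:278,180:308],(384,384),interpolation=cv2.INTER_CUBIC)
cv2.imwrite("pics/w5.png",C)
# expected handle corners if locked: yaw -1.16, origin z .046
y=.41-np.pi/2;o=np.array([.5286,.1106])
for z0 in(.046,.040,.053):
    P=[[*(o+a*.029*np.array([np.cos(y),np.sin(y)])+b*.009*np.array([-np.sin(y),np.cos(y)])),z0+.135] for a,b in((1,1),(1,-1),(-1,-1),(-1,1))]
    print(z0,proj(w,P).round(1).tolist(),"scene",proj(c,P).round(1).tolist())
for n,q in(("w",w),("s",c)):
    m,l,bl=blobs(q["im"],(100,100,40),(130,255,255),40)
    for i,ce,st in bl:print(n,ce,st)
```

```text
11.8333 [0.52917404 0.10929888 0.28814945] [-0.69362374  0.79230833 -0.94222298] 0.049794580565641455
0.046 [[245.7, 161.1], [262.7, 160.8], [263.2, 211.8], [247.2, 212.0]] scene [[256.8, 173.6], [251.5, 172.2], [259.6, 162.9], [264.8, 164.2]]
0.04 [[245.9, 160.1], [262.6, 159.8], [263.1, 209.9], [247.4, 210.1]] scene [[256.8, 175.2], [251.5, 173.8], [259.6, 164.5], [264.8, 165.8]]
0.053 [[245.5, 162.4], [262.8, 162.1], [263.3, 214.1], [247.0, 214.3]] scene [[256.7, 171.7], [251.4, 170.3], [259.6, 161.0], [264.8, 162.3]]
w [ 2. 23.] [  0   0   7  65 261]
w [203.4  96.2] [ 191   12   27  176 1846]
w [256.1 181.9] [249 157  15  52 710]
s [397.3  18.9] [ 335    0  116   49 3995]
s [299.7  91.2] [288  84  20  16 183]
s [321.4 100. ] [314  91  20  19 212]
s [189.9 109.4] [163 100  54  22 221]
s [443.5 153.9] [432 145  24  19 249]
s [258.1 173.8] [253 165  12  18 142]
s [258.2 190.5] [249 186  20   9  93]
s [265.  211.1] [245 192  42  41 254]
s [405.3 335.1] [  263   240   249   144 20858]
```

View pics/w5.png

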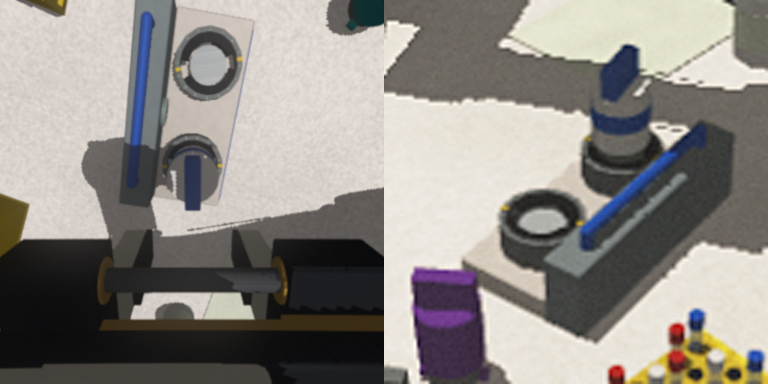

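The picture shows the cartridge upright in the left collar, handle turned across the slots, and the right bay empty. As a height check I'll compare the handle's outline in the scene view with the prediction, using the starting pose to calibrate the bias.

Run:
```python
from h import *
c=grab("scene");s0=cv2.imread("pics/scene0.png")
def pred(o,y,z0):
    d=np.array([np.cos(y),np.sin(y)]);n=np.array([-d[1],d[0]])
    p=proj(c,[[*(np.array(o)+a*.029*d+b*.009*n),z0+z] for a in(1,-1) for b in(1,-1) for z in(.135,.1)])
    return np.r_[p.min(0),p.max(0)].round(1)
def obs(im,roi):
    x0,y0,x1,y1=roi;m=blobs(im,(100,100,40),(130,255,255))[0][y0:y1,x0:x1]
    n,l,st,_=cv2.connectedComponentsWithStats(m);i=1+np.argmax(st[1:,4]);return [st[i][0]+x0,st[i][1]+y0,st[i][0]+st[i][2]+x0,st[i][1]+st[i][3]+y0]
print("start",obs(s0,(135,215,165,244)),pred((.485,-.274),-.358,0))
print("now",obs(c["im"],(245,155,275,185)))
for z in(.040,.046,.051,.058):print(z,pred((.5286,.1106),.41-1.59,z))
```

```text
start [np.int32(142), np.int32(221), np.int32(152), np.int32(242)] [140.6 218.9 152.2 242.1]
now [np.int32(253), np.int32(165), np.int32(265), np.int32(183)]
0.04 [251.4 164.5 264.9 184.5]
0.046 [251.3 162.9 264.9 182.9]
0.051 [251.3 161.5 264.9 181.6]
0.058 [251.3 159.7 264.9 179.8]
```

With the bias removed, the outline gives an underside height of 0.046 m, which is 18 mm below the collar's top. That is the notch height, so I'm handing in.

```bash
python3 -c "
from station import arm,monitor
print(arm.job_done(),monitor.get_state()['t'])"
```

```text
the job is handed in; nothing more can be done
the job is handed in; nothing more can be done
```

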